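# Roll a pipe into the cutting cradle, butt it to the stop and swing the keeper over

### The job

Set the bronze pipe up for sawing, using only your fingertips: roll it along the counter and up the ramp so that it drops into the V of the cutting cradle, then push it endwise along the V until its right-hand end is hard against the stop block, and last swing the keeper arm on that block, by its black knob, right round until it lies along the top of the pipe and holds its end down. Do not grip or lift the pipe. Leave the hex nipple, the tee and the carton where they are.

Things in the scene. Friction and masses are not known exactly. Their poses are not given: they have to be found in the camera images.
- pipe: loose bronze pipe, 33.6 mm outside diameter, 260 mm long, 0.4 to 0.7 kg, on the counter on the robot's side of the cradle, within 0.2 rad of parallel. Origin mid-axis, 16.8 mm up at the start; y axis to the left end, x and z turn with it. Smooth (friction 0.24 to 0.36), rolls easily, stops soon; pushed at half height it rolls, pushed higher it can wedge. Ends count as solid
- pipe_left_end (a point): centre of the pipe's left (+y) end face, on its axis, 130 mm from the origin. With the pipe home it overhangs the cradle's open end by 20 mm, for the saw
- pipe_right_end (a point): centre of the pipe's right (-y) end face, on its axis, 130 mm from the origin; it goes against the stop
- cradle: cutting cradle: grey painted iron V-bed fixed to the counter, y axis along the V to the left, x axis away from the robot. Origin on the counter under the middle of the V. The V runs from y = -115 mm (stop) to +125 mm (open end), flanks at 45 degrees; the rear one is 18 mm high at x = +22 mm and a flat ledge runs on to +54 mm. Seated, the pipe's axis is at x = 0, z = 19.8 mm, its top at 36.6 mm
- cradle_lip (a point): middle of the front lip, the rounded crest between ramp and V, 9.5 mm above the counter: crest from cradle x = -20 to -15 mm, this point at -17 mm. The ramp falls from it towards the robot and meets the counter at x = -61 mm. Ramp, lip and V have the same section over the whole length
- stop_face (a point): point on the left face of the steel stop block at the right end of the V, where the seated pipe's axis meets it: cradle y = -115 mm, z = 19.8 mm. The block is 24 mm thick (to y = -139 mm), 56 mm wide (cradle x = -26 to +30 mm), 37 mm high
- keeper (a joint): flat dark steel arm that swivels level on top of the stop block. 0 = parked square to the V, pointing to the robot (cradle -x); 1.57 = pointing along the V over the pipe's end (cradle +y); its own stop is at 1.58. Turns clockwise seen from above. Starts at 0 to 0.2; about 1 N on the knob turns it, it stays where left. Arm 39.5 to 47.5 mm above the counter, clear of the seated pipe
- keeper_pivot (a point): axis of the keeper's pivot, in the cradle at x = 0, y = -127 mm, at the arm's height of 43.5 mm
- keeper_knob (a point): middle of the upright black knob at the end of the keeper arm, 50 mm from the pivot; the knob is 12.4 mm thick and stands from 47.5 to 80 mm above the counter, this point is at 64 mm
- hex_nipple: bystander: large bronze hex nipple standing on its thread, 42x47x65 mm, to the right of the pipe; origin at the centre of its underside; leave it alone
- carton: bystander: small white carton, 71x57x63 mm, behind the cradle; origin at the centre of its underside; leave it alone
- tee: bystander: bronze tee lying flat, 62x84x39 mm, to the left of the pipe; origin at the centre of its underside; leave it alone

How it is judged:
On the way, in this order (a step that is already met when the one before it is completed fails the run):
1. the pipe rolls: it has turned more than a quarter turn about its own axis (angle between pipe's own z axis and vertical above 1.6 rad), for 0.05 s.
2. the pipe lies in the V with its right end against the stop, the keeper not yet swung over (z of pipe in the frame of cradle between 0.0175 and 0.0222 m and x of pipe in the frame of cradle between -0.003 and 0.003 m and angle between the y axis of pipe and the y axis of cradle, either way round below 0.03 rad and y of pipe_right_end in the frame of stop_face between -0.003 and 0.003 m and value of joint keeper below 0.8 rad), for 0.2 s.
At the end, for the whole second after the job is handed in: the pipe lies at rest down in the V (its axis within 3 mm of the middle and 2.4 mm of seated height, parallel within 0.03 rad), its right end within 3 mm of the stop block, and the keeper over it (joint above 1.4) (z of pipe in the frame of cradle between 0.0175 and 0.0222 m and x of pipe in the frame of cradle between -0.003 and 0.003 m and angle between the y axis of pipe and the y axis of cradle, either way round below 0.03 rad and y of pipe_right_end in the frame of stop_face between -0.003 and 0.003 m and value of joint keeper above 1.4 rad and linear speed of pipe below 0.01 m/s); the robot touches nothing.
It fails at once if the pipe is lifted (over 7 mm off the counter, the ramp or the lip) (height (world z) of pipe above 0.034 m or (x of pipe in the frame of cradle below -0.06 m and height (world z) of pipe above 0.024 m)).
It fails at once if the pipe is tipped up on end (angle between pipe's own y axis and vertical below 1.37 rad or angle between pipe's own y axis and vertical above 1.77 rad).
It fails at once if the hex nipple, the tee or the carton is moved more than 2 cm (distance of any of hex_nipple, carton, tee from where it was at the start of the episode above 0.02 m).
It also fails if it takes over 61 s, if anything falls off the work surface, if the arm or the gripper's body presses on something with over 40 N, if the wrist force passes 120 N, or if a joint passes its speed limit or range.

### The arm

A 6-joint arm with a two-finger parallel gripper is mounted at the origin on a cart in front of the work surface, level with it; the furniture and walls round the work are solid. World frame = base frame: x ahead of the robot, y to its left, z up, the work surface at z = 0. Lengths are in m, angles in rad, forces in N, time in s.
With the tool pointing down it reaches from about 0.35 to 0.85 m from the base axis. Payload 8.1 kg.
Tool frame: the origin (TCP) lies midway between the tips of the shut fingers; the grasp point (between the pads) lies 19 mm behind it; z points along the fingers, y is the line along which they close (so a half turn about z gives the same grasp; the last joint's range is limited). The gripper opens to 93 mm and grips with 3 to 60 N. Pads are 15 mm wide; open, the fingers measure 128 mm over their backs; the gripper's body (75 mm by 188 mm) begins 65 mm behind the grasp point.
Start: joints at [1.201, 0.13, 1.488, -0, 1.523, -0.085], TCP at [0.169, 0.576, 0.219] pointing down, gripper open.
Joint ranges: [-2.96, 2.96], [-0.89, 2.26], [0.02, 2.5], [-1.34, 4.48], [0, 2.73], [-2.66, 2.66]. Speed limits (rad/s): [2.39, 2.39, 2.79, 3.14, 3.14, 3.14].

### API

Orientations are given as a rotation vector (axis times angle).
In Python, from station import r, imaging gives the robot as it stands.
- The arm moves only by the tool run_rows, called after "Emit:" by a JSON object that holds its "method" and its "body". Schema: {"type":"object","properties":{"moves":{"type":"array","items":{"type":"array","items":{"type":"number"},"minItems":7,"maxItems":7},"minItems":1,"maxItems":20},"only":{"type":"string"},"quiet":{"type":"boolean"},"lines":{"type":"string"}},"required":["moves"],"additionalProperties":false}. moves is a list of rows, 1 to 20 of them, each of 7 numbers: dx, dy, dz in shares of 0.25 m (1.0 is 0.25 m), then a rotation vector rx, ry, rz in fractions of the full range, 1 being pi/2 rad, then the finger opening in m; each row shifts and turns the commanded pose from where the row before left it, along the tool's axes as they then stand; what a row does not reach is not made up. A row lasts 1/10 s, in which the tool goes at most 0.05 m and 0.15 rad, less where a joint would pass 70% of its speed; a pose out of reach is approached as far as the arm can. The fingers move at their own pace and stop on an object; the grip force is fixed at half the most. Time passes only in rows, so rows that do not move let the fingers close. The tool returns the time, the measured TCP pose, the force, the opening and the grip force at its end. only (a regular expression) keeps the lines of the reply that match it, lines (a string "A,B") keeps lines A to B, and quiet returns only ok. Input that does not fit is refused with a message, and nothing moves.
- r.observe(): the state, without advancing time (a new reading comes with each control period).
- imaging.snapshot(name): name is "scene" or "top" or "wrist"; returns the picture (480x640x3 uint8, red, green, blue); there is no depth.
- imaging.get_calibration(name): a dict with "mtx" (3x3 intrinsics, pixels), "R" (3x3) and "t" (3): a world point X has camera coordinates R X + t; the wrist camera has in their place "tool_from_camera" (4x4, takes a point from camera to tool coordinates, whose origin is the TCP and whose axes are the flange's). Camera axes: x right, y down, z forward; pixel columns grow to the right and rows downward; lengths in m; the calibration is good to about 2 mm. A picture is of the moment at which its call begins: read the wrist's pose just before it. get_calibration takes no time and is no camera call.
- r.hand_in(): hands the job in; it is judged then, once.
Trained networks look in the newest picture that a camera, given by its name, has taken for a name from the list of things; names that differ only in an ending like _2 or _b are one class to them, and where a whole thing is asked for, a point or a joint stands for the part that bears it (a point fixed in the world has none). Each returns a list of dicts, best first, with "conf" (0 to 1); they miss things now and then, are a little off and sometimes report something else, mostly with a low value. They report only what shows in the picture. A call takes as long as a camera call.
- imaging.find_in(camera, target): "point" ([row, column] in pixels, amid what is visible of it).
- imaging.regions_of(camera, target): "pixels" (480x640 bool, what is visible of it) and "point" ([row, column] in pixels, amid what is visible of it).
- imaging.spot_point(camera, target): "point" ([row, column] in pixels: a listed point, or the origin of a listed thing).
The state is a dict: "t": time; "joints": joint angles; "qvel": joint speeds; "joint_torque": joint torques, N m; "tcp_pos": TCP position; "orientation": TCP orientation; "contact_force": force on the tool from outside, world axes, zero at the start; "torque": the same for the moment, N m; "opening": finger opening in m; "grasp_force": force on a finger pad.
Only numpy, scipy, OpenCV 4.12 (cv2) and the standard library are available. Lean on these libraries where they do the work, as an engineer would, in place of code of your own. Each camera call takes 0.05 s, during which the arm holds its last target. There are 200 camera calls.

## Working session

There is one attempt and no reset: what is moved stays moved. The work goes in short steps, Python scripts to look and compute and a tool call to move; the robot and the scene stay as the last step left them, time stands still between calls to the robot, and variables do not carry over. Pictures are saved under pics/ and viewed, at most 10 in all, crops included, and the job is handed in when it is done.

```bash
mkdir -p pics; cat > h.py <<'E'
import numpy as np, cv2
from station import r, imaging
from scipy.spatial.transform import Rotation as Ro
def ray(cam,px):
    c=imaging.get_calibration(cam); R=np.array(c["R"]); t=np.array(c["t"]).ravel()
    d=R.T@np.linalg.inv(np.array(c["mtx"]))@np.array([px[1],px[0],1.]); return -R.T@t,d
def at(cam,px,z):
    o,d=ray(cam,px); return o+d*(z-o[2])/d[2]
Z=dict(pipe=.0168,pipe_left_end=.0168,pipe_right_end=.0168,cradle=0,cradle_lip=.0095,stop_face=.0198,keeper_pivot=.0435,keeper_knob=.064,hex_nipple=0,carton=0,tee=0)
def snap(cam,name=None):
    im=imaging.snapshot(cam)
    if name: cv2.imwrite(f"pics/{name}.png",im[:,:,::-1])
    return im
E
python3 - <<'E'
from h import *
for c in ["top","scene"]:
    snap(c,c)
    for k,z in Z.items():
        L=imaging.spot_point(c,k)
        if L: print(c,k,np.round(L[0]["point"]),round(L[0]["conf"],2),np.round(at(c,L[0]["point"],z),4))
s=r.observe();print(s["t"],s["tcp_pos"],Ro.from_rotvec(s["orientation"]).as_matrix().round(3))
E
```

```text
top pipe [308. 330.] 0.63 [0.4777 0.0648 0.0168]
top pipe_left_end [317. 270.] 0.78 [0.4568 0.1916 0.0168]
top pipe_right_end [298. 390.] 0.76 [ 0.4984 -0.0625  0.0168]
top cradle [253. 340.] 0.56 [0.5995 0.0433 0.    ]
top cradle_lip [257. 349.] 0.73 [0.5895 0.0239 0.0095]
top stop_face [238. 404.] 0.71 [ 0.6288 -0.0955  0.0198]
top keeper_pivot [238. 401.] 0.86 [ 0.6237 -0.085   0.0435]
top keeper_knob [262. 405.] 0.81 [ 0.5687 -0.0894  0.064 ]
top hex_nipple [299. 454.] 0.79 [ 0.5001 -0.2028  0.    ]
top carton [197. 382.] 0.89 [ 0.7276 -0.0523  0.    ]
top tee [291. 213.] 0.65 [0.5128 0.318  0.    ]
scene pipe [309. 286.] 0.56 [0.4835 0.0618 0.0168]
scene pipe_left_end [288. 229.] 0.65 [0.4563 0.1885 0.0168]
scene pipe_right_end [335. 344.] 0.69 [ 0.4979 -0.0608  0.0168]
scene cradle [289. 340.] 0.8 [0.6039 0.0286 0.    ]
scene cradle_lip [290. 335.] 0.79 [0.5867 0.027  0.0095]
scene stop_face [307. 391.] 0.59 [ 0.6062 -0.0869  0.0198]
scene keeper_pivot [298. 396.] 0.64 [ 0.6098 -0.0933  0.0435]
scene keeper_knob [306. 387.] 0.67 [ 0.5613 -0.1041  0.064 ]
scene hex_nipple [387. 414.] 0.64 [ 0.4922 -0.2028  0.    ]
scene carton [271. 404.] 0.92 [ 0.7314 -0.0413  0.    ]
scene tee [256. 206.] 0.74 [0.5069 0.3231 0.    ]
1.2 [0.1685553  0.57584563 0.21861846] [[-0.96   0.281 -0.   ]
 [ 0.281  0.96  -0.   ]
 [ 0.    -0.    -1.   ]]
```

```bash
python3 - <<'E'
import cv2
for c,(a,b,d,e) in dict(top=(170,350,190,490),scene=(220,420,180,460)).items():
    im=cv2.imread(f"pics/{c}.png")[a:b,d:e]; s=800/im.shape[1]
    cv2.imwrite(f"pics/{c}_c.png",cv2.resize(im,None,fx=s,fy=s,interpolation=cv2.INTER_CUBIC))
E
```

```text
(no output)
```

View pics/top_c.png

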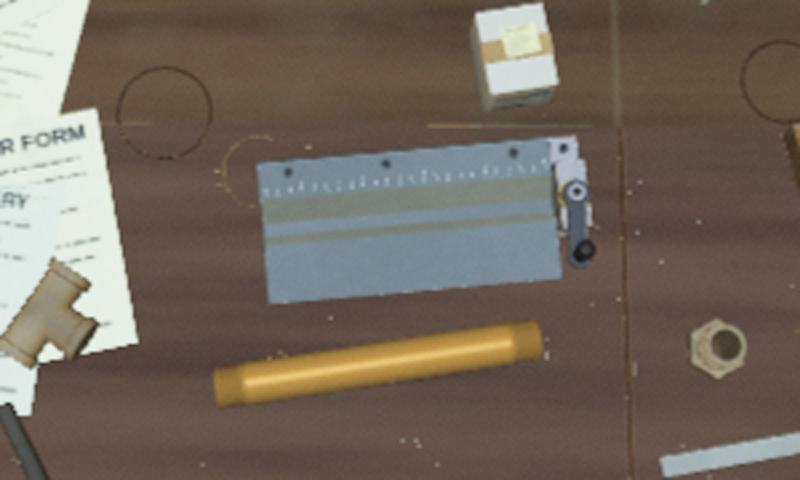

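View pics/scene_c.png

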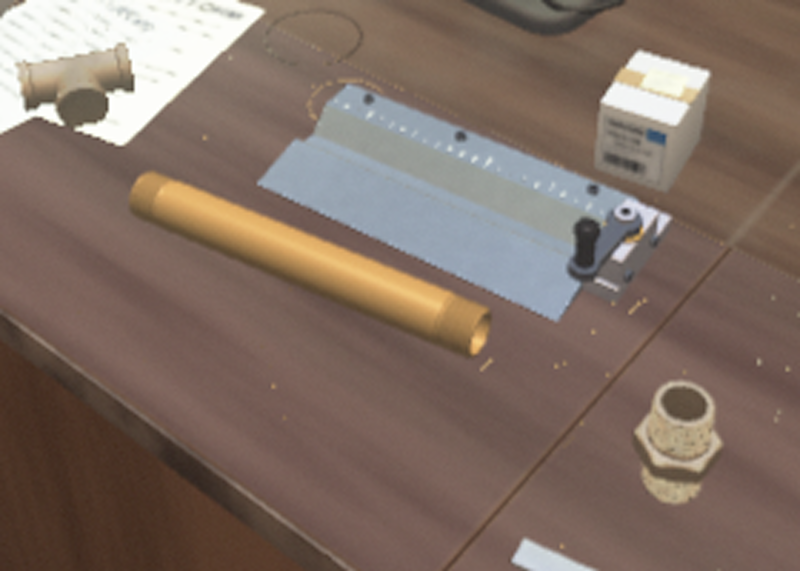

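The top crop shows the cradle's ramp foot corners at crop (270,303) and (561,277), rear ledge corners at (258,163) and about (551,140), pivot at (576,191) and knob top at (584,250). The pipe runs from (215,388) to (541,340). The path from pipe to cradle is clear.

```bash
python3 - <<'E'
from h import *
from scipy.optimize import least_squares
f=lambda x,y:[170+y/2.6667,190+x/2.6667]
P=lambda x,y,z:at("top",f(x,y),z)
obs=[((270,303),(-.061,.125,0)),((561,277),(-.061,-.115,0)),((258,163),(.054,.125,.018)),((551,140),(.054,-.115,.018)),((576,191),(0,-.127,.0475))]
W=np.array([P(*o[0],o[1][2])[:2] for o in obs]);C=np.array([o[1][:2] for o in obs])
def fn(p):
    c,s=np.cos(p[2]),np.sin(p[2]); return (C@np.array([[c,s],[-s,c]])+p[:2]-W).ravel()
s=least_squares(fn,[.6,.03,0]);print("cradle",s.x,(s.fun*1000).round(1))
for n,q in dict(L=(215,388),R=(541,340)).items(): print(n,P(*q,.0168))
print("knobtop",P(584,250,.08))
c,sn=np.cos(s.x[2]),np.sin(s.x[2]);M=np.array([[c,-sn],[sn,c]])
inv=lambda w:(M.T@(np.array(w)[:2]-s.x[:2])).round(4)
for n,q in dict(L=P(215,388,.0168),R=P(541,340,.0168),knob=P(584,250,.08)).items(): print(n,inv(q))
E
```

```text
cradle [0.60253143 0.03042384 0.09416538] [-0.7  0.2 -1.2 -1.   1.   0.1  2.5  1.6 -1.7 -0.8]
L [0.46057417 0.19081656 0.0168    ]
R [ 0.50055617 -0.06908167  0.0168    ]
knobtop [ 0.56363716 -0.09499104  0.08      ]
L [-0.1262  0.173 ]
R [-0.1109 -0.0895]
knob [-0.0505 -0.1212]
```

The rows are not in the units I measure in: shifts go in shares of 0.25 m and turns go in shares of pi/2 rad. I convert before sending: -0.0284 m / 0.25 = -0.1136, -0.0269 m / 0.25 = -0.1076, -0.146 rad / 1.5708 = -0.0929.

Emit:
{"method": "run_rows", "body": {"moves": [[-0.1076,-0.1136,0,0,0,0,0.09],[-0.1076,-0.1136,0,0,0,0,0.09],[-0.1076,-0.1136,0,0,0,0,0.09],[-0.1076,-0.1136,0,0,0,0,0.09],[-0.1076,-0.1136,0,0,0,0,0.09],[-0.1076,-0.1136,0,0,0,0,0.09],[-0.1076,-0.1136,0,0,0,0,0.09],[-0.1076,-0.1136,0,0,0,0,0.09],[-0.1076,-0.1136,0,0,0,0,0.09],[-0.1076,-0.1136,0,0,0,0,0.09],[-0.1076,-0.1136,0,0,0,0,0.09],[-0.1076,-0.1136,0,0,0,0,0.09],[-0.1076,-0.1136,0,0,0,0,0.09],[-0.1076,-0.1136,0,0,0,0,0.09],[-0.1076,-0.1136,0,0,0,0,0.09],[0,0,0,0,0,-0.0929,0.09],[0,0,0,0,0,-0.0929,0.09],[0,0,0,0,0,-0.0929,0.09]]}}

```text
t: 3.0
tcp_pos: [0.4362, 0.0531, 0.2187]
orientation: [-0.248, 3.132, 0.0]
contact_force: [0.3, -0.7, -0.8]
opening: 0.0902
grasp_force: 0.0
```

```bash
cat >> h.py <<'E'
CR=np.array([.60253,.03042]);CY=.09417
M=np.array([[np.cos(CY),-np.sin(CY)],[np.sin(CY),np.cos(CY)]])
inv=lambda w:(M.T@(np.array(w)[:2]-CR)).round(4)
def state():
    s=r.observe();R=Ro.from_rotvec(s["orientation"]).as_matrix();p=np.array(s["tcp_pos"])
    print("t",round(s["t"],2),"p",p.round(4),"yaw",round(np.arctan2(-R[0,1],R[1,1]),4),"crad",inv(p),"F",np.round(s["contact_force"],1),"R",R[:,2].round(3))
    return s,R,p
def to(target,R,p): print("tool delta",(R.T@(np.array(target)-p)).round(4))
def cto(x,y,z,R,p): to([*(M@np.array([x,y])+CR),z],R,p)
E
python3 - <<'E'
from h import *
s,R,p=state();to([.4361,.0541,.010],R,p)
E
```

```text
t 3.0 p [0.4362 0.0531 0.2187] yaw 0.1579 crad [-0.1634  0.0382] F [ 0.3 -0.7 -0.8] R [ 0.  0. -1.]
tool delta [-0.      0.001   0.2087]
```

Converted, 0.04 m / 0.25 = 0.16, 0.03 m / 0.25 = 0.12.

Emit:
{"method": "run_rows", "body": {"moves": [[0,0,0.16,0,0,0,0.09],[0,0,0.16,0,0,0,0.09],[0,0,0.16,0,0,0,0.09],[0,0,0.16,0,0,0,0.09],[0,0,0.12,0,0,0,0.09],[0,0,0.072,0,0,0,0.09],[0,0,0,0,0,0,0.09]]}}

```text
t: 3.7
tcp_pos: [0.4333, 0.0536, 0.0078]
orientation: [0.24, -3.127, -0.001]
contact_force: [0.1, -0.2, -1.1]
opening: 0.0899
grasp_force: 0.0
```

```bash
python3 - <<'E'
from h import *
s,R,p=state()
im=snap("top");cv2.imwrite("pics/a.png",cv2.resize(im[170:350,190:490,::-1],None,fx=2.6667,fy=2.6667,interpolation=cv2.INTER_CUBIC))
E
```

```text
t 3.7 p [0.4333 0.0536 0.0078] yaw 0.1532 crad [-0.1663  0.039 ] F [ 0.1 -0.2 -1.1] R [-0.006 -0.    -1.   ]
```

View pics/a.png

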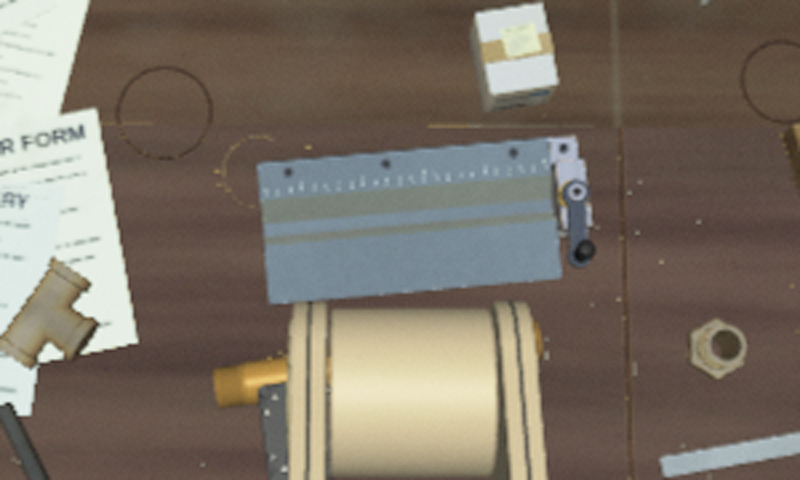

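Converted, -0.005 m / 0.25 = -0.02, -0.0005 m / 0.25 = -0.002, 0.006 rad / 1.5708 = 0.0038.

Emit:
{"method": "run_rows", "body": {"moves": [[-0.02,0,0,0,0,0,0.09],[-0.02,0,0,0,0,0,0.09],[-0.02,0,0,0,0,0,0.09],[-0.02,0,0,0,0,0,0.09],[-0.02,0,0,0,0,0,0.09],[-0.02,0,0,0,0,0.0038,0.09],[-0.02,0,0,0,0,0.0038,0.09],[-0.02,0,0,0,0,0.0038,0.09],[-0.02,0,0,0,0,0.0038,0.09],[-0.02,0,0,0,0,0.0038,0.09],[-0.02,0,0,0,0,0.0038,0.09],[-0.02,0,-0.002,0,0,0.0038,0.09],[-0.02,0,-0.002,0,0,0.0038,0.09],[-0.02,0,-0.002,0,0,0.0038,0.09],[-0.02,0,-0.002,0,0,0.0038,0.09]]}}

```text
t: 5.25
tcp_pos: [0.5104, 0.0638, 0.0126]
orientation: [0.146, -3.137, -0.0]
contact_force: [-4.2, -0.4, 1.2]
opening: 0.0898
grasp_force: 1.8
```

```bash
python3 - <<'E'
from h import *
s,R,p=state()
im=snap("scene");cv2.imwrite("pics/b.png",cv2.resize(im[220:420,180:460,::-1],None,fx=2.8,fy=2.8,interpolation=cv2.INTER_CUBIC))
for k in ["pipe_left_end","pipe_right_end"]:
    for L in imaging.spot_point("scene",k)[:1]: print(k,L["conf"],inv(at("scene",L["point"],.0168)))
E
```

```text
t 5.25 p [0.5104 0.0638 0.0126] yaw 0.0928 crad [-0.0886  0.0419] F [-4.2 -0.4  1.2] R [-0.001 -0.    -1.   ]
pipe_left_end 0.74 [-0.0675  0.1676]
pipe_right_end 0.85 [-0.0654 -0.0766]
```

View pics/b.png

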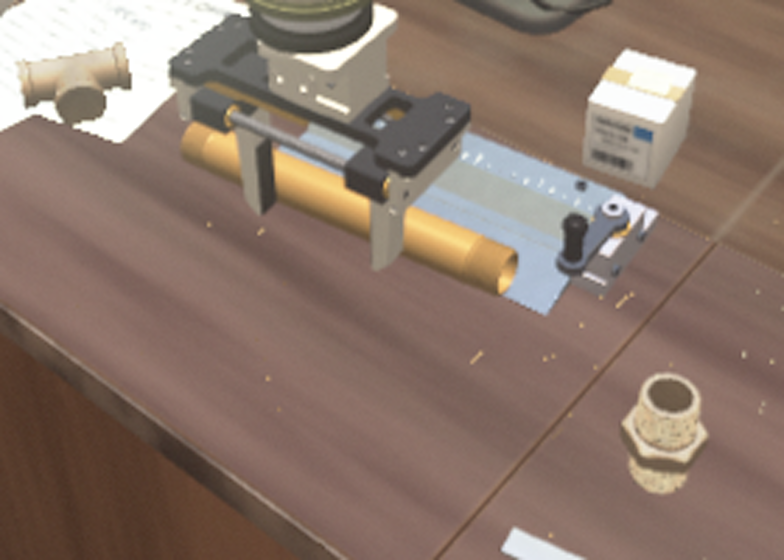

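Converted, -0.005 m / 0.25 = -0.02, -0.0003 m / 0.25 = -0.0012.

Emit:
{"method": "run_rows", "body": {"moves": [[-0.02,0,-0.0012,0,0,0,0.09],[-0.02,0,-0.0012,0,0,0,0.09],[-0.02,0,-0.0012,0,0,0,0.09],[-0.02,0,-0.0012,0,0,0,0.09],[-0.02,0,-0.0012,0,0,0,0.09],[-0.02,0,-0.0012,0,0,0,0.09],[-0.02,0,-0.0012,0,0,0,0.09],[-0.02,0,-0.0012,0,0,0,0.09],[-0.016,0,-0.0012,0,0,0,0.09],[-0.016,0,0,0,0,0,0.09],[0,0,0,0,0,0,0.09]]}}

```text
t: 6.5
tcp_pos: [0.5592, 0.0682, 0.0157]
orientation: [-0.146, 3.137, 0.0]
contact_force: [0.5, 0.2, -0.8]
opening: 0.0899
grasp_force: 0.0
```

```bash
python3 - <<'E'
from h import *
s,R,p=state()
im=snap("scene")
for k in ["pipe_left_end","pipe_right_end"]:
    for L in imaging.spot_point("scene",k)[:1]: print(k,L["conf"],inv(at("scene",L["point"],.0198)))
E
```

```text
t 6.5 p [0.5592 0.0682 0.0157] yaw 0.0932 crad [-0.0395  0.0417] F [ 0.5  0.2 -0.8] R [ 0.001  0.    -1.   ]
pipe_left_end 0.96 [-0.0176  0.1699]
pipe_right_end 0.65 [-0.0003 -0.0787]
```

```bash
python3 - <<'E'
from h import *
im=snap("scene");cv2.imwrite("pics/c.png",cv2.resize(im[240:360,200:420,::-1],None,fx=3.6,fy=3.6,interpolation=cv2.INTER_CUBIC))
for k in ["pipe_left_end","pipe_right_end","pipe"]:
    for L in imaging.spot_point("scene",k)[:1]: print(k,L["conf"],L["point"],inv(at("scene",L["point"],.0198)))
E
```

```text
pipe_left_end 0.67 [254.2, 269.6] [-0.0049  0.1695]
pipe_right_end 0.58 [297.5, 374.6] [-0.0018 -0.0805]
pipe 0.56 [272.6, 319.2] [0.002  0.0474]
```

View pics/c.png

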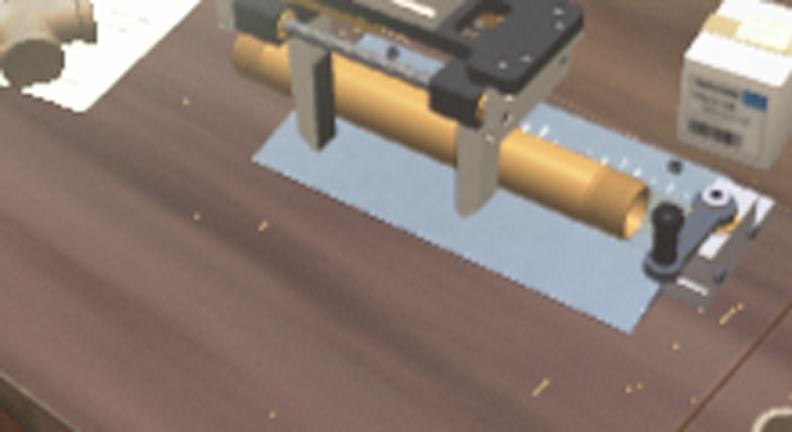

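The pipe has dropped into the V (right end at about crop (635,208), in line with the stop), about 30 mm short of the stop. Next is to retreat, close the fingers and move to the left end.

Converted, 0.0435 m / 0.25 = 0.174, -0.04 m / 0.25 = -0.16.

Emit:
{"method": "run_rows", "body": {"moves": [[0.04,0,0,0,0,0,0.09],[0,0,-0.16,0,0,0,0.09],[0,0,-0.16,0,0,0,0],[-0.066,0.174,0,0,0,0,0],[-0.066,0.174,0,0,0,0,0],[-0.066,0.174,0,0,0,0,0],[0,0.174,0,0,0,0,0],[0,0,0.12,0,0,0,0],[0,0,0.12,0,0,0,0],[0,0,0,0,0,0,0],[0,0,0,0,0,0,0]]}}

```text
t: 7.95
tcp_pos: [0.5802, 0.2447, 0.035]
orientation: [0.146, -3.136, 0.001]
contact_force: [0.6, 0.5, 0.6]
opening: 0.0226
grasp_force: 0.0
```

```bash
python3 - <<'E'
from h import *
s,R,p=state();print(s["opening"]);cto(0,.215,.016,R,p)
for c in ["top","scene"]:
  im=snap(c,"d"+c)
  for k in ["pipe_left_end","pipe_right_end","pipe","keeper_knob","keeper_pivot"]:
    for L in imaging.spot_point(c,k)[:1]: print(c,k,round(L["conf"],2),np.round(L["point"],1),inv(at(c,L["point"],Z[k] if "keep" in k else .0198)))
im=cv2.imread("pics/dtop.png");cv2.imwrite("pics/d.png",cv2.resize(im[190:310,240:440],None,fx=4,fy=4,interpolation=cv2.INTER_CUBIC))
E
```

```text
t 7.95 p [0.5802 0.2447 0.035 ] yaw 0.0932 crad [-0.0021  0.2154] F [0.6 0.5 0.6] R [-0.002 -0.001 -1.   ]
0.022633839340948512
tool delta [-0.0021 -0.0004  0.019 ]
top pipe_right_end 0.93 [244.8 384.4] [ 0.0039 -0.0838]
top pipe 0.63 [255.9 325.2] [-0.0093  0.0463]
top keeper_knob 0.82 [261.1 405.2] [-0.042  -0.1169]
top keeper_pivot 0.57 [239.5 402.9] [ 0.0077 -0.1211]
scene pipe_left_end 0.56 [256.6 269.8] [-0.0112  0.1639]
scene pipe_right_end 0.93 [299.1 376.4] [-0.0038 -0.0854]
scene pipe 0.95 [274.4 317.6] [-0.0044  0.047 ]
scene keeper_knob 0.69 [306.5 385.5] [-0.0554 -0.1275]
scene keeper_pivot 0.61 [297.6 398.9] [-0.0014 -0.1283]
```

View pics/d.png

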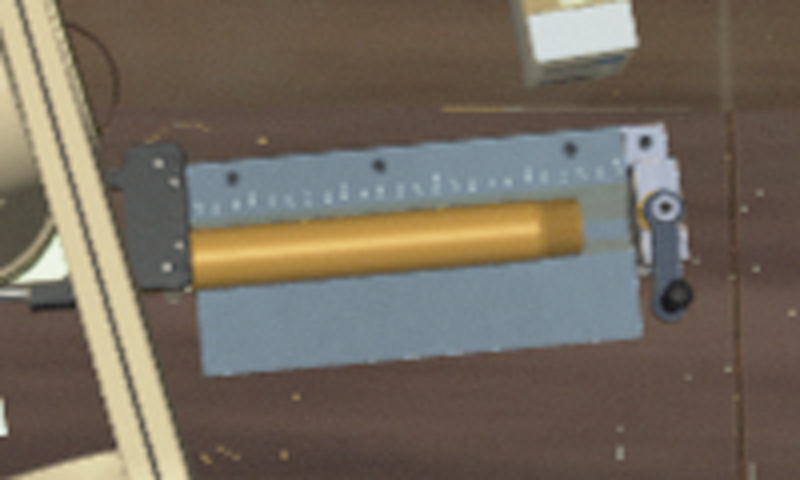

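Converted, 0.01 m / 0.25 = 0.04, -0.005 m / 0.25 = -0.02.

Emit:
{"method": "run_rows", "body": {"moves": [[-0.008,0,0.04,0,0,0,0],[0,0,0.036,0,0,0,0],[0,0,0,0,0,0,0],[0,0,0,0,0,0,0],[0,-0.02,0,0,0,0,0],[0,-0.02,0,0,0,0,0],[0,-0.02,0,0,0,0,0],[0,-0.02,0,0,0,0,0],[0,-0.016,0,0,0,0,0],[0,-0.016,0,0,0,0,0],[0,-0.016,0,0,0,0,0],[0,-0.016,0,0,0,0,0],[0,-0.016,0,0,0,0,0],[0,-0.016,0,0,0,0,0]]}}

```text
t: 9.95
tcp_pos: [0.5876, 0.2015, 0.0165]
orientation: [-0.147, 3.138, 0.0]
contact_force: [0.2, 4.1, 1.0]
opening: 0.0004
grasp_force: 2.1
```

```bash
python3 - <<'E'
from h import *
state()
snap("top","e")
for L in imaging.spot_point("top","pipe_right_end")[:1]: print(L,inv(at("top",L["point"],.0198)))
E
```

```text
t 9.95 p [0.5876 0.2015 0.0165] yaw 0.0934 crad [0.0012 0.1717] F [0.2 4.1 1. ] R [ 0.  0. -1.]
{'point': [245.4, 394.9], 'conf': 0.67} [ 0.0006 -0.1064]
```

Converted, -0.003 m / 0.25 = -0.012.

Emit:
{"method": "run_rows", "body": {"moves": [[0,-0.012,0,0,0,0,0],[0,-0.012,0,0,0,0,0],[0,0,0,0,0,0,0]]}}

```text
t: 10.35
tcp_pos: [0.5881, 0.1952, 0.0164]
orientation: [-0.146, 3.138, -0.0]
contact_force: [0.4, 1.4, 0.7]
opening: 0.0004
grasp_force: 1.1
```

Emit:
{"method": "run_rows", "body": {"moves": [[0,-0.006,0,0,0,0,0],[0,-0.006,0,0,0,0,0],[0,0,0,0,0,0,0]]}}

```text
t: 10.65
tcp_pos: [0.5883, 0.1924, 0.0164]
orientation: [-0.146, 3.138, -0.0]
contact_force: [-0.3, 2.7, 1.0]
opening: 0.0006
grasp_force: 1.8
```

Converted, -0.0015 m / 0.25 = -0.006.

Emit:
{"method": "run_rows", "body": {"moves": [[0,-0.006,0,0,0,0,0],[0,-0.006,0,0,0,0,0],[0,0,0,0,0,0,0]]}}

```text
t: 10.95
tcp_pos: [0.5885, 0.1906, 0.0165]
orientation: [-0.146, 3.138, 0.003]
contact_force: [0.3, 8.8, 1.8]
opening: 0.0007
grasp_force: 4.6
```

Emit:
{"method": "run_rows", "body": {"moves": [[0,-0.006,0,0,0,0,0],[0,0,0,0,0,0,0]]}}

```text
t: 11.15
tcp_pos: [0.5885, 0.1905, 0.0165]
orientation: [-0.147, 3.138, 0.006]
contact_force: [-0.1, 15.8, 0.9]
opening: 0.0
grasp_force: 7.5
```

```bash
python3 - <<'E'
from h import *
state()
E
```

```text
t 11.15 p [0.5885 0.1905 0.0165] yaw 0.0937 crad [0.0011 0.1607] F [-0.1 15.8  0.9] R [ 0.     0.004 -1.   ]
```

Converted, -0.043 m / 0.25 = -0.172, -0.04 m / 0.25 = -0.16, 0.11 rad / 1.5708 = 0.07.

Emit:
{"method": "run_rows", "body": {"moves": [[0,0.04,0,0,0,0,0],[0,0.04,0,0,0,0,0],[0,0,-0.16,0,0,0,0],[0,0,-0.16,0,0,0,0.04],[0,0,-0.12,0,0,0,0.04],[0.0288,-0.172,0,0,0,0,0.04],[0.0288,-0.172,0,0,0,0,0.04],[0.0288,-0.172,0,0,0,0,0.04],[0.0288,-0.172,0,0,0,0,0.04],[0.0288,-0.172,0,0,0,0,0.04],[0.0288,-0.172,0,0,0,0,0.04],[0.0288,-0.172,0,0,0,0,0.04],[0,0,0,0,0,0.07,0.04],[0,0,0,0,0,0,0.04]]}}

```text
t: 12.55
tcp_pos: [0.5641, -0.0979, 0.1259]
orientation: [-0.034, -3.14, 0.001]
contact_force: [0.7, 0.7, -0.2]
opening: 0.0398
grasp_force: 0.0
```

```bash
python3 - <<'E'
from h import *
s,R,p=state()
snap("scene","f")
for k in ["pipe_left_end","pipe_right_end","pipe"]:
    for L in imaging.spot_point("scene",k)[:1]: print(k,round(L["conf"],2),inv(at("scene",L["point"],.0198)))
im=snap("wrist","w")
c=imaging.get_calibration("wrist");T=np.array(c["tool_from_camera"]);K=np.array(c["mtx"])
def wat(px,z):
    d=R@T[:3,:3]@np.linalg.inv(K)@[px[1],px[0],1];o=p+R@T[:3,3];return o+d*(z-o[2])/d[2]
for k,z in dict(keeper_knob=.064,keeper_pivot=.0435,pipe_right_end=.0198,stop_face=.0198).items():
    for L in imaging.spot_point("wrist",k)[:1]: print("w",k,round(L["conf"],2),np.round(L["point"]),inv(wat(L["point"],z)))
cto(-.0495,-.1212,.056,R,p)
E
```

```text
t 12.55 p [ 0.5641 -0.0979  0.1259] yaw -0.0216 crad [-0.0504 -0.1241] F [ 0.7  0.7 -0.2] R [-0.001 -0.    -1.   ]
pipe_left_end 0.72 [-0.0105  0.141 ]
pipe_right_end 0.89 [-0.0082 -0.1107]
pipe 0.72 [-0.0012  0.0107]
w keeper_knob 0.91 [261. 322.] [-0.0508 -0.1239]
w keeper_pivot 0.95 [313. 320.] [-0.0011 -0.1306]
w pipe_right_end 0.88 [298. 335.] [-0.0024 -0.1182]
w stop_face 0.88 [300. 336.] [-1.000e-04 -1.171e-01]
tool delta [-0.0006  0.0031  0.0699]
```

View pics/w.png

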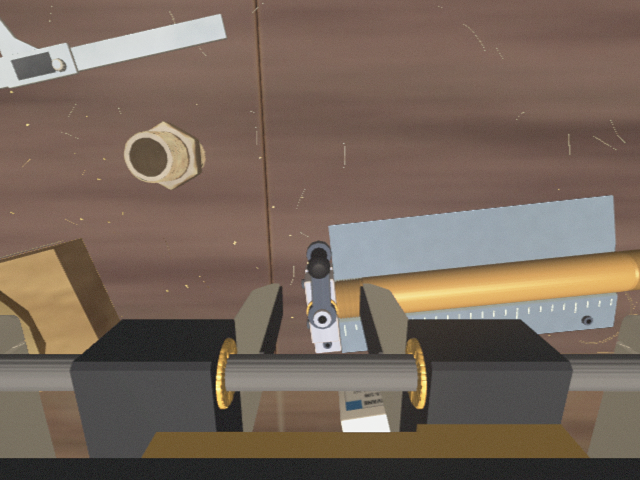

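The wrist picture shows the pipe's end meeting the stop block at about (336,298). The knob at (319,262) lies midway between the fingers at (265) and (378), so I can descend straight over it.

Converted, 0.03 m / 0.25 = 0.12, 0.025 m / 0.25 = 0.1.

Emit:
{"method": "run_rows", "body": {"moves": [[0,0.002,0.12,0,0,0,0.04],[0,0,0.1,0,0,0,0.04],[0,0,0.06,0,0,0,0.04],[0,0,0,0,0,0,0.018],[0,0,0,0,0,0,0.018],[0,0,0,0,0,0,0.018]]}}

```text
t: 13.6
tcp_pos: [0.5659, -0.0962, 0.058]
orientation: [0.026, 3.139, -0.001]
contact_force: [-0.5, -0.1, 0.4]
opening: 0.0212
grasp_force: 0.0
```

```bash
python3 - <<'E'
from h import *
state()
E
```

```text
t 13.6 p [ 0.5659 -0.0962  0.058 ] yaw -0.0167 crad [-0.0484 -0.1226] F [-0.5 -0.1  0.4] R [ 0.002 -0.001 -1.   ]
```

Converted, 0.006 m / 0.25 = 0.024, -0.0004 m / 0.25 = -0.0016, 0.12 rad / 1.5708 = 0.0764.

Emit:
{"method": "run_rows", "body": {"moves": [[0,0,0,0,0,0,0.018],[-0.0016,0.024,0,0,0,0.0764,0.018],[-0.0016,0.024,0,0,0,0.0764,0.018],[-0.0016,0.024,0,0,0,0.0764,0.018],[-0.0016,0.024,0,0,0,0.0764,0.018],[-0.0016,0.024,0,0,0,0.0764,0.018],[-0.0016,0.024,0,0,0,0.0764,0.018],[0,0,0,0,0,0,0.018]]}}

```text
t: 14.4
tcp_pos: [0.5787, -0.0628, 0.0573]
orientation: [1.133, 2.929, 0.001]
contact_force: [-0.3, 0.4, 0.1]
opening: 0.0179
grasp_force: 0.0
```

```bash
python3 - <<'E'
from h import *
s,R,p=state();d=inv(p)-[-.0005,-.1295];print("th",np.arctan2(d[1],-d[0]),"r",np.hypot(*d))
E
```

```text
t 14.4 p [ 0.5787 -0.0628  0.0573] yaw -0.7382 crad [-0.0325 -0.0906] F [-0.3  0.4  0.1] R [ 0.002 -0.    -1.   ]
th 0.8824128201643582 r 0.05037072562510888
```

Converted, 0.006 m / 0.25 = 0.024, 0.005 m / 0.25 = 0.02, 0.12 rad / 1.5708 = 0.0764.

Emit:
{"method": "run_rows", "body": {"moves": [[-0.0016,0.024,0,0,0,0.0764,0.018],[-0.0016,0.024,0,0,0,0.0764,0.018],[-0.0016,0.024,0,0,0,0.0764,0.018],[-0.0016,0.024,0,0,0,0.0764,0.018],[-0.0016,0.024,0,0,0,0.0764,0.018],[-0.0012,0.02,0,0,0,0.0637,0.018],[0,0,0,0,0,0,0.018]]}}

```text
t: 15.1
tcp_pos: [0.6091, -0.0475, 0.057]
orientation: [2.065, 2.366, 0.001]
contact_force: [-1.0, -0.6, -0.5]
opening: 0.018
grasp_force: 0.0
```

Emit:
{"method": "run_rows", "body": {"moves": [[0,0.008,0,0,0,0,0.018],[0,0.004,0,0,0,0,0.018],[0,0,0,0,0,0,0.018]]}}

```text
t: 15.4
tcp_pos: [0.6114, -0.0471, 0.0565]
orientation: [2.065, 2.367, 0.0]
contact_force: [-0.1, -0.9, 0.4]
opening: 0.018
grasp_force: 0.0
```

```bash
python3 - <<'E'
from h import *
s,R,p=state();d=inv(p)-[-.0005,-.1295];print("th",np.arctan2(d[1],-d[0]),"r",np.hypot(*d))
E
```

```text
t 15.4 p [ 0.6114 -0.0471  0.0565] yaw -1.4348 crad [ 0.0016 -0.078 ] F [-0.1 -0.9  0.4] R [ 0. -0. -1.]
th 1.6115504480059404 r 0.051542797750995246
```

Converted, 0.0015 m / 0.25 = 0.006.

Emit:
{"method": "run_rows", "body": {"moves": [[0,0.006,0,0,0,0,0.018],[0,0.006,0,0,0,0,0.018],[0,0,0,0,0,0,0.018]]}}

```text
t: 15.7
tcp_pos: [0.6134, -0.0466, 0.0562]
orientation: [-2.066, -2.365, 0.002]
contact_force: [-5.7, 0.2, 4.6]
opening: 0.0181
grasp_force: 2.9
```

Its end stop is felt (5.7 N). I back off by that, open, lift and check.

Converted, -0.04 m / 0.25 = -0.16, -0.03 m / 0.25 = -0.12.

Emit:
{"method": "run_rows", "body": {"moves": [[0,-0.01,0,0,0,0,0.018],[0,0,0,0,0,0,0.03],[0,0,0,0,0,0,0.03],[0,0,-0.12,0,0,0,0.03],[0,0,-0.16,0,0,0,0.03],[0,0,-0.16,0,0,0,0.03],[0.16,0,-0.08,0,0,0,0.03],[0.16,0,0,0,0,0,0.03],[0.16,0,0,0,0,0,0.03],[0.16,0,0,0,0,0,0.03],[0,0,0,0,0,0,0.03]]}}

```text
t: 16.8
tcp_pos: [0.5898, 0.1164, 0.1866]
orientation: [-2.062, -2.369, -0.003]
contact_force: [1.6, -0.7, -0.5]
opening: 0.0305
grasp_force: 0.0
```

```bash
python3 - <<'E'
from h import *
state()
a=snap("scene")[240:360,280:440,::-1]
for k in ["pipe_right_end","pipe_left_end","keeper_knob","keeper_pivot"]:
    for L in imaging.spot_point("scene",k)[:1]: print(k,round(L["conf"],2),inv(at("scene",L["point"],Z[k] if "keep" in k else .0198)))
b=snap("top")[200:320,280:440,::-1]
cv2.imwrite("pics/g.png",cv2.resize(np.hstack([a,b]),None,fx=2.5,fy=2.5,interpolation=cv2.INTER_CUBIC))
E
```

```text
t 16.8 p [0.5898 0.1164 0.1866] yaw -1.4322 crad [-0.0046  0.0868] F [ 1.6 -0.7 -0.5] R [ 0.     0.002 -1.   ]
pipe_right_end 0.71 [-0.0071 -0.1161]
pipe_left_end 0.71 [-0.0109  0.1349]
keeper_knob 0.89 [ 0.0006 -0.0806]
keeper_pivot 0.77 [ 0.0023 -0.1267]
```

View pics/g.png

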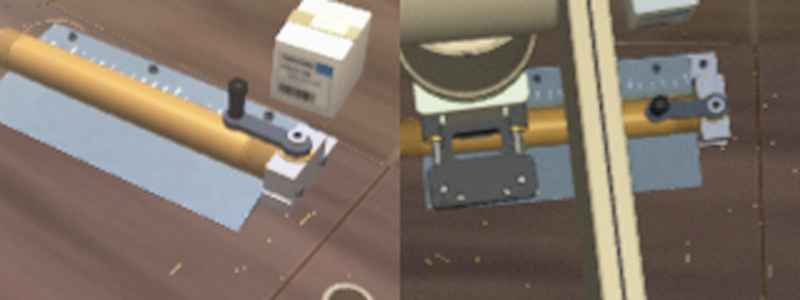

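The keeper lies along the pipe (knob at crop (237,95), pivot at (298,135)). The pipe's right end meets the stop block at about (270,165), and the arm is clear.

```bash
python3 -c "
from station import r
print(r.hand_in())"
```

```text
the job is handed in; nothing more can be done
None
```

I handed the job in at about 17 s of the 61 s allowed, with the pipe rolled into the V and pushed hard against the stop (15.8 N felt), the keeper swung to its end stop over it, and the arm clear; I got no verdict back.

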